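# Put the slide mailers away in the gas-purged drawer

### The job

Put all the slide mailers away in the gas-purged drawer: first turn the gas cock's lever across the pipe until it meets its shut stop, only then pull the drawer out to its stop and lay every slide mailer lying on the bench in it (on top of one another is fine). Push the drawer fully home, and after that turn the cock fully open again, lever along the pipe. The drawer must not be open while the gas is on, and leave the cover-glass box where it stands.

Things in the scene. Friction and masses are not known exactly. Their poses are not given: they have to be found in the camera images.
- cabinet: low white metal cabinet, 180 (x) x 196 (y) x 95 mm, fixed to the bench, with one drawer under its top; origin at the centre of its underside, z up, its -x is the side where the drawer comes out
- drawer (a joint): travel of the drawer along the cabinet's -x: 0 is fully home, 0.145 m is out at its hard stop; it needs about 2 N to move and stays where it is left
- drawer_handle (a point): middle of the drawer's bar handle: a round steel bar of 10 mm diameter, 90 mm long along the cabinet's y, joined to the front by a leg at either end. It stands 35 mm (bar centre) in front of the 12 mm thick, 83 mm high grey front, 70 mm above the bench (25 mm below the cabinet's top), so that a finger fits behind it from above. Moves with the drawer; same axes as the cabinet
- drawer_floor (a point): centre of the drawer's inner floor, 19 mm above the bench, moves with the drawer; same axes as the cabinet. The tray inside measures 130 mm (x) by 166 mm (y) and is 28 mm deep: side and back rims are 47 mm above the bench, the front's top 93 mm. With the drawer out at its stop the whole inside lies in front of the cabinet, its centre 80 mm from the cabinet's face
- gas_cock: brass gas cock in a pipe loop that rises from the bench, fixed: the 16 mm pipe runs level along its y, 66 mm up, between two risers 55 mm either side of the middle. Origin on the bench under the lever's upright axis, z up
- cock_lever (a joint): angle of the cock's lever about the upright axis through the gas_cock origin: 0 = shut, at the hard stop, lever across the pipe and pointing along the gas_cock's -x; 1.571 = fully open, at the other hard stop, lever along the pipe and pointing along the gas_cock's -y (counter-clockwise from above opens it). It turns with about 0.12 N m and stays where it is left; at the start it is open or nearly so
- lever_grip (a point): middle of the lever's black grip: 60 mm long, 14 mm wide, 22 mm high, its centre 110 mm above the bench and 65 mm out from the turning axis (the lever ends at 95 mm). Moves with the lever; its -x points outward along the lever, z up
- mailer_a: white ribbed slide mailer (a flat plastic case for microscope slides); flat, 36 wide (its x) by 86 long (its y) by 10 mm high, about 30 g; lies flat on the bench at the start; origin at the centre of its underside, z up. It may be absent from a start.
- mailer_b: white ribbed slide mailer, like mailer_a; flat, 36 wide (its x) by 86 long (its y) by 10 mm high, about 30 g; lies flat on the bench at the start; origin at the centre of its underside, z up. It may be absent from a start.
- mailer_c: slide mailer with a white lid and a blue lower half; flat, 34 wide (its x) by 85 long (its y) by 11 mm high, about 30 g; lies flat on the bench at the start; origin at the centre of its underside, z up. It may be absent from a start.
- mailer_d: slide mailer with a white lid and a yellow lower half; flat, 34 wide (its x) by 85 long (its y) by 11 mm high, about 30 g; lies flat on the bench at the start; origin at the centre of its underside, z up. It may be absent from a start.
- cover_glass_box: small white cover-glass box, 31 x 63 mm and 23 mm high, shorter and thicker than the mailers, standing beside them; not to be put away. Origin at the centre of its underside

How it is judged:
On the way, in this order (a step that is already met when the one before it is completed fails the run):
1. the gas cock is turned shut, against its stop (value of joint cock_lever below 0.08 rad and value of joint drawer below 0.006 m), for 0.2 s.
2. with the gas shut, the drawer is pulled out to its stop (value of joint cock_lever below 0.08 rad and value of joint drawer above 0.139 m), for 0.2 s.
3. all the slide mailers lie in the drawer and it is pushed fully home, the gas still shut (all of step 1 and x of mailer_a in the frame of drawer_floor between -0.065 and 0.065 m and y of mailer_a in the frame of drawer_floor between -0.083 and 0.083 m and z of mailer_a in the frame of drawer_floor between -0.005 and 0.04 m and x of mailer_b in the frame of drawer_floor between -0.065 and 0.065 m and y of mailer_b in the frame of drawer_floor between -0.083 and 0.083 m and z of mailer_b in the frame of drawer_floor between -0.005 and 0.04 m and x of mailer_c in the frame of drawer_floor between -0.065 and 0.065 m and y of mailer_c in the frame of drawer_floor between -0.083 and 0.083 m and z of mailer_c in the frame of drawer_floor between -0.005 and 0.04 m and x of mailer_d in the frame of drawer_floor between -0.065 and 0.065 m and y of mailer_d in the frame of drawer_floor between -0.083 and 0.083 m and z of mailer_d in the frame of drawer_floor between -0.005 and 0.04 m), for 0.2 s.
4. the gas cock is turned fully open again (value of joint cock_lever above 1.5 rad and value of joint drawer below 0.006 m), for 0.2 s.
At the end, for the whole second after the job is handed in: every slide mailer present lies at rest inside the drawer (its underside less than 40 mm above the drawer's floor), the drawer is home within 6 mm, and the cock's lever is at its open stop within 0.07 rad (all of step 4 and x of mailer_a in the frame of drawer_floor between -0.065 and 0.065 m and y of mailer_a in the frame of drawer_floor between -0.083 and 0.083 m and z of mailer_a in the frame of drawer_floor between -0.005 and 0.04 m and x of mailer_b in the frame of drawer_floor between -0.065 and 0.065 m and y of mailer_b in the frame of drawer_floor between -0.083 and 0.083 m and z of mailer_b in the frame of drawer_floor between -0.005 and 0.04 m and x of mailer_c in the frame of drawer_floor between -0.065 and 0.065 m and y of mailer_c in the frame of drawer_floor between -0.083 and 0.083 m and z of mailer_c in the frame of drawer_floor between -0.005 and 0.04 m and x of mailer_d in the frame of drawer_floor between -0.065 and 0.065 m and y of mailer_d in the frame of drawer_floor between -0.083 and 0.083 m and z of mailer_d in the frame of drawer_floor between -0.005 and 0.04 m and linear speed of each of mailer_a, mailer_b, mailer_c, mailer_d below 0.02 m/s); the robot touches nothing.
It fails at once if the drawer is open (over 20 mm) while the gas is on (lever over 0.2 rad from shut) (value of joint drawer above 0.02 m and value of joint cock_lever above 0.2 rad).
It fails at once if the cover-glass box is moved by more than 5 cm (distance of cover_glass_box from where it was at the start of the episode above 0.05 m).
Of mailer_a, mailer_b, mailer_c, mailer_d only 2 to 4 are there at a start; the rules pass over those that are not, and their reading is None.
At some moment in a run one of mailer_a, mailer_b, mailer_c, mailer_d may be knocked a few centimetres aside while the robot is not near it.
Once in a run the grip may slacken for a moment while it holds something.
It also fails if it takes over 210 s, if anything falls off the work surface, if the arm or the gripper's body presses on something with over 40 N, if the wrist force passes 120 N, or if a joint passes its speed limit or range.

### The arm

A 6-joint arm with a two-finger parallel gripper is mounted at the origin on a cart in front of the work surface, level with it; the furniture and walls round the work are solid. World frame = base frame: x ahead of the robot, y to its left, z up, the work surface at z = 0. Lengths are in m, angles in rad, forces in N, time in s.
With the tool pointing down it reaches from about 0.25 to 0.775 m from the base axis. Payload 4 kg.
Tool frame: the origin (TCP) lies midway between the tips of the shut fingers; the grasp point (between the pads) lies grip_point_offset behind it (grip_point_offset is the distance from the TCP to the grasp point, in m); z points along the fingers, y is the line along which they close (so a half turn about z gives the same grasp; the last joint's range is limited). The gripper opens to 94 mm and grips with 3 to 60 N. Pads are 16 mm wide; open, the fingers measure 119 mm over their backs; the gripper's body (75 mm by 177 mm) begins 78 mm behind the grasp point.
Start: joints at [1.03, 0.087, 1.371, -0, 1.684, -0.103], TCP at [0.233, 0.498, 0.206] pointing down, gripper open.
Joint ranges: [-3.1, 3.1], [-0.76, 2.03], [0.27, 2.55], [-1.08, 4.22], [0.17, 2.65], [-2.57, 2.57]. Speed limits (rad/s): [2.79, 2.79, 3.14, 3.14, 3.14, 3.14].

### API

Orientations are given as [roll, pitch, yaw] about the fixed x, y, z axes, in that order (R = Rz(yaw) Ry(pitch) Rx(roll)).
In Python, from bench import * gives the robot as it stands. The module is installed in compiled form; this text tells all that it offers.
- The arm moves only by the tool apply_moves, never from a script. Its argument "commands" is a list of rows, each a list of 7 numbers: the turn, a rotation vector about the world's x, y, z in rad, then the shift along the world's x, y, z in m, then the opening in per cent of the stroke, from 0 (shut) to 100 (fully open). In form: [[ax, ay, az, x, y, z, jaw], ...]. A call has exactly 5 rows; each row is the pose to reach, as a shift and turn from the pose commanded when the call began; what a row does not reach only later rows make up. A row lasts 1/10 s, in which the tool goes at most 50 mm and 8.59 degrees, less where a joint would pass 70% of its speed; a pose out of reach is approached as far as the arm can. A call with a gripper value outside its range is refused whole. The fingers move at their own pace and stop on an object; the grip force is fixed at half the most. Time passes only in rows, so rows that repeat a pose let the fingers close, or fill a call up. It gives the time, the measured TCP pose, the force, the opening and the grip force at its end, in the units of the state.
- get_obs(): the state, without advancing time (a new reading comes with each control period).
- snapshot(name): name is "scene" or "top" or "wrist"; returns a dict with "pixels" (384x512x3 uint8, red, green, blue), "vertical_fov" (degrees; the focal length in pixels is half the picture's height over the tangent of half this angle, whatever the lens; pixels are square), "cx", "cy" (the principal point, pixels), "rvec" (rotation vector, rad) and "tvec" (3), from world to camera coordinates, as OpenCV has them. Camera axes: x right, y down, z forward; pixel columns grow to the right and rows downward; lengths in m; the calibration is good to about 2 mm. A picture is of the moment at which its call begins. There is no depth.
- close_job(): hands the job in; it is judged then, once.
Trained networks look in the newest picture that a camera, given by its name, has taken for a name from the list of things; names that differ only in an ending like _2 or _b are one class to them, and where a whole thing is asked for, a point or a joint stands for the part that bears it (a point fixed in the world has none). Each returns a list of dicts, best first, with "score" (0 to 1); they miss things now and then, are a little off and sometimes report something else, mostly with a low value. They report only what shows in the picture. A call takes as long as a camera call.
- masks_of(camera, query): "mask" (384x512 bool, what is visible of it) and "extent" ([left, top, right, bottom] in pixels, round what is visible of it).
- place_of(camera, query): "pixel" ([column, row] in pixels: a listed point, or the origin of a listed thing).
The state is a dict: "time": time; "joint_positions": joint angles; "qvel": joint speeds; "joint_torque": joint torques, N m; "tool_pos": TCP position; "ee_rot": TCP orientation; "wrist_force": force on the tool from outside, world axes, zero at the start; "wrist_torque": the same for the moment, N m; "width": finger opening in m; "finger_force": force on a finger pad.
Only numpy, scipy, OpenCV 4.12 (cv2) and the standard library are available. Lean on these libraries where they do the work, as an engineer would, in place of code of your own. Each camera call takes 0.05 s, during which the arm holds its last target. There are 200 camera calls.

## Working session

There is one attempt and no reset: what is moved stays moved. The work goes in short steps, Python scripts to look and compute and a tool call to move; the robot and the scene stay as the last step left them, time stands still between calls to the robot, and variables do not carry over. Pictures are saved under pics/ and viewed, at most 16 in all, crops included, and the job is handed in when it is done.

Besides the shell and the picture viewer there is one more tool, called after "Emit:" by a JSON object that holds its "method" and its "body", one argument or row to a line. apply_moves: Moves the arm, as the interface text tells. Its arguments: {"type":"object","properties":{"commands":{"type":"array"}},"required":["commands"]}

```bash
mkdir -p pics
cat > h.py <<'E'
from bench import *
import numpy as np, cv2
def snap(n,save=None):
    s=snapshot(n)
    if save: cv2.imwrite('pics/'+save,s['pixels'][:,:,::-1])
    return s
def K(s):
    f=192/np.tan(np.radians(s['vertical_fov'])/2)
    return np.array([[f,0,s['cx']],[0,f,s['cy']],[0,0,1]])
def to_world(s,px,z):
    R=cv2.Rodrigues(np.array(s['rvec'],float))[0];t=np.array(s['tvec'],float).ravel()
    px=np.atleast_2d(np.array(px,float))
    d=(np.linalg.inv(K(s))@np.c_[px,np.ones(len(px))].T).T@R
    c=-R.T@t
    return c+d*((z-c[2])/d[:,2])[:,None]
def rects(s,cam,q,z):
    out=[]
    for m in masks_of(cam,q):
        c=max(cv2.findContours(m['mask'].astype(np.uint8),0,2)[0],key=cv2.contourArea).reshape(-1,2)
        w=to_world(s,c,z)[:,:2]
        r=cv2.minAreaRect((w*1000).astype(np.float32))
        b=cv2.boxPoints(r);e=[b[1]-b[0],b[2]-b[1]];l=max(e,key=np.linalg.norm)
        out.append((round(m['score'],2),np.round(r[0]).tolist(),sorted(np.round(r[1]).tolist()),'long-axis deg',round(np.degrees(np.arctan2(l[1],l[0]))%180,1)))
    return out
E
python3 - <<'E'
from h import *
a=snap('top','top1.png'); b=snap('scene','scene1.png')
for s in (a,b):
    R=cv2.Rodrigues(np.array(s['rvec'],float))[0];print('cam',-R.T@np.array(s['tvec']).ravel(),s['vertical_fov'])
for cam,s in (('top',a),('scene',b)):
    for q,z in (('mailer_a',.01),('mailer_c',.011),('mailer_d',.011),('cover_glass_box',.023)):
        print(cam,q,rects(s,cam,q,z))
    for q,z in (('drawer_handle',.07),('cabinet',0),('gas_cock',0),('lever_grip',.11),('drawer_floor',.019),('mailer_a',0),('mailer_c',0),('mailer_d',0)):
        for p in place_of(cam,q): print(cam,q,round(p['score'],2),np.round(p['pixel']),np.round(to_world(s,p['pixel'],z)[0],3))
E
```

```text
cam [0.3771983  0.03498543 1.075825  ] 44.34894260147571
cam [0.18590553 0.25889223 0.81757756] 48.70741201439665
top mailer_a [(0.89, [502.0, 126.0], [39.0, 87.0], 'long-axis deg', np.float32(82.7)), (0.66, [422.0, 188.0], [36.0, 86.0], 'long-axis deg', np.float32(99.8))]
top mailer_c [(0.89, [502.0, 126.0], [39.0, 87.0], 'long-axis deg', np.float32(82.7)), (0.66, [422.0, 188.0], [36.0, 86.0], 'long-axis deg', np.float32(99.8))]
top mailer_d [(0.89, [502.0, 126.0], [39.0, 87.0], 'long-axis deg', np.float32(82.7)), (0.66, [422.0, 188.0], [36.0, 86.0], 'long-axis deg', np.float32(99.8))]
top cover_glass_box [(0.76, [503.0, 13.0], [33.0, 64.0], 'long-axis deg', np.float32(111.1))]
top drawer_handle 0.74 [277. 143.] [ 0.692 -0.029  0.07 ]
top cabinet 0.77 [333. 147.] [ 0.709 -0.168  0.   ]
top gas_cock 0.76 [173. 172.] [0.636 0.208 0.   ]
top lever_grip 0.97 [195. 165.] [0.625 0.145 0.11 ]
top mailer_a 0.91 [206. 229.] [0.504 0.125 0.   ]
top mailer_a 0.88 [176. 263.] [0.425 0.188 0.   ]
top mailer_c 0.91 [206. 229.] [0.504 0.125 0.   ]
top mailer_c 0.88 [176. 263.] [0.425 0.188 0.   ]

[... 567 characters left out ...]
np.float32(82.1))]
scene cover_glass_box [(0.88, [499.0, 17.0], [34.0, 69.0], 'long-axis deg', np.float32(114.0))]
scene drawer_handle 0.56 [245. 134.] [ 0.691 -0.032  0.07 ]
scene drawer_handle 0.48 [166. 225.] [0.582 0.214 0.07 ]
scene cabinet 0.81 [291. 129.] [ 0.694 -0.163 -0.   ]
scene gas_cock 0.61 [166. 224.] [0.622 0.208 0.   ]
scene lever_grip 0.71 [187. 182.] [0.623 0.14  0.11 ]
scene mailer_a 0.89 [226. 250.] [0.502 0.129 0.   ]
scene mailer_a 0.8 [219. 295.] [0.427 0.188 0.   ]
scene mailer_c 0.89 [226. 250.] [0.502 0.129 0.   ]
scene mailer_c 0.8 [219. 295.] [0.427 0.188 0.   ]
scene mailer_d 0.89 [226. 250.] [0.502 0.129 0.   ]
scene mailer_d 0.8 [219. 295.] [0.427 0.188 0.   ]
```

View pics/top1.png

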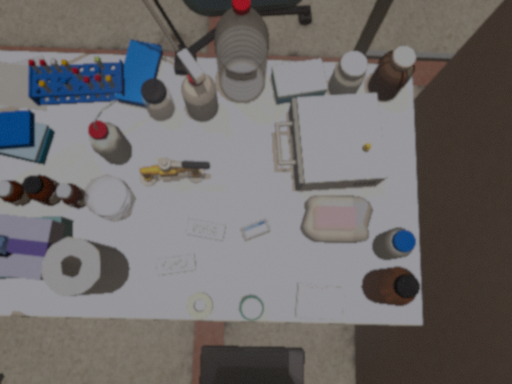

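View pics/scene1.png

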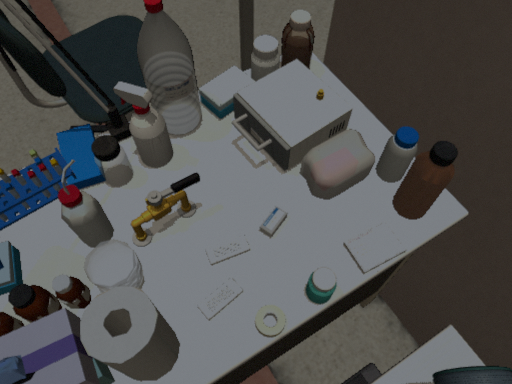

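The top view shows two white mailers at (206,230) and (176,264), the cover-glass box at (256,230), the lever pointing right (open) at (195,165) and the drawer handle on the cabinet's left at (284,145), so the drawer comes out toward world +y. The scene view agrees.

Run:
```python
from h import *
import bench
o=get_obs(); print(o['tool_pos'],o['ee_rot'],o['width'],o['wrist_force'],getattr(bench,'grip_point_offset',None))
a=snap('top'); b=snap('scene')
print('cab top',rects(a,'top','cabinet',.095)); 
print('lever',rects(a,'top','lever_grip',.12))
print('handle',rects(a,'top','drawer_handle',.07))
print('riser bases scene',np.round(to_world(b,[[142,238],[190,211]],.0),3))
print('hub scene z.11',np.round(to_world(b,[[155,197]],.115),3),'top',np.round(to_world(a,[[166,164]],.115),3))
print('top pipe ends z.066',np.round(to_world(a,[[146,176],[202,175]],.066),3))
print('spray base scene',np.round(to_world(b,[[155,160]],0),3), 'bottle', np.round(to_world(b,[[180,125],[90,240],[118,180]],0),3))
print('cab face corners scene z.095 ',np.round(to_world(b,[[236,95],[291,141],[350,103],[297,64]],.095),3))
```

```text
[0.23318149 0.49814077 0.20548658] [3.14151631e+00 2.02177427e-06 2.70382716e+00] 0.09397252678980249 [-0.57359833 -0.91720052 -0.16434635] 0.0188
cab top [(0.67, [684.0, -52.0], [54.0, 206.0], 'long-axis deg', np.float32(5.5))]
lever [(0.8, [626.0, 168.0], [30.0, 106.0], 'long-axis deg', np.float32(91.8))]
handle [(0.88, [692.0, -54.0], [55.0, 211.0], 'long-axis deg', np.float32(5.6))]
riser bases scene [[0.618 0.266 0.   ]
 [0.622 0.151 0.   ]]
hub scene z.11 [[0.622 0.209 0.115]] top [[0.624 0.205 0.115]]
top pipe ends z.066 [[0.608 0.256 0.066]
 [0.614 0.134 0.066]]
spray base scene [[0.784 0.159 0.   ]] bottle [[ 0.846  0.062 -0.   ]
 [ 0.67   0.359  0.   ]
 [ 0.777  0.253  0.   ]]
cab face corners scene z.095  [[ 0.781 -0.062  0.095]
 [ 0.608 -0.096  0.095]
 [ 0.627 -0.269  0.095]
 [ 0.791 -0.237  0.095]]
```

Emit:
{"method": "apply_moves", "body": {
  "commands": [
    [0,0,-0.5,0,-0.22,0.09,40],
    [0,0,-0.5,0,-0.22,0.09,40],
    [0,0,-0.5,0,-0.22,0.09,40],
    [0,0,-0.5,0,-0.22,0.09,40],
    [0,0,-0.5,0,-0.22,0.09,40]
  ]
}}

```text
time: 2.05
tool_pos: [0.2329, 0.2762, 0.2971]
ee_rot: [3.139, 0.0, 2.203]
wrist_force: [1.0, -0.2, 0.3]
width: 0.0573
finger_force: 0.0
```

Emit:
{"method": "apply_moves", "body": {
  "commands": [
    [0,0,-0.63,0.1,-0.13,0,40],
    [0,0,-0.63,0.1,-0.13,0,40],
    [0,0,-0.63,0.1,-0.13,0,40],
    [0,0,-0.63,0.1,-0.13,0,40],
    [0,0,-0.63,0.1,-0.13,0,40]
  ]
}}

```text
time: 2.55
tool_pos: [0.3344, 0.146, 0.2953]
ee_rot: [3.141, 0.001, 1.565]
wrist_force: [0.4, 0.3, 0.5]
width: 0.038
finger_force: 0.0
```

Emit:
{"method": "apply_moves", "body": {
  "commands": [
    [0,0,0,0.2,0,-0.04,40],
    [0,0,0,0.2,0,-0.04,40],
    [0,0,0,0.2,0,-0.04,40],
    [0,0,0,0.2,0,-0.04,40],
    [0,0,0,0.2,0,-0.04,40]
  ]
}}

```text
time: 3.05
tool_pos: [0.5363, 0.1472, 0.249]
ee_rot: [-3.133, 0.002, 1.572]
wrist_force: [-0.5, -0.0, -1.3]
width: 0.0375
finger_force: 0.0
```

Run:
```python
from h import *
w=snap('wrist','w1.png'); o=get_obs(); print(o['tool_pos'],o['ee_rot'],o['width'])
R=cv2.Rodrigues(np.array(w['rvec'],float))[0];print('cam',-R.T@np.array(w['tvec']).ravel())
for q,z in (('lever_grip',.11),('gas_cock',0),('drawer_handle',.07)):
    for p in place_of('wrist',q): print(q,round(p['score'],2),np.round(p['pixel']),np.round(to_world(w,p['pixel'],z)[0],3))
print(rects(w,'wrist','lever_grip',.121))
```

```text
[0.53466669 0.14751749 0.2510175 ] [-3.13420704e+00  1.38725918e-03  1.57232548e+00] 0.038043304420356895
cam [0.5381636  0.21490889 0.42901215]
lever_grip 0.75 [331. 194.] [0.627 0.139 0.11 ]
lever_grip 0.41 [235. 254.] [0.515 0.064 0.11 ]
[(0.61, [512.0, 150.0], [27.0, 64.0], 'long-axis deg', np.float32(81.0))]
```

View pics/w1.png

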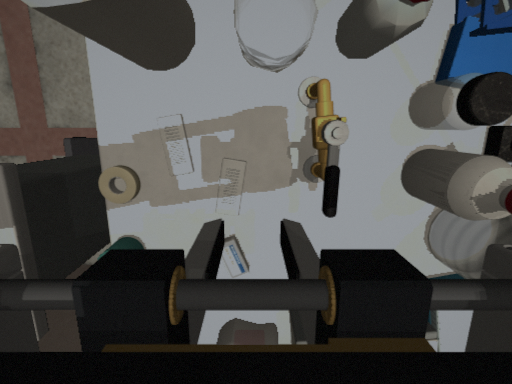

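Emit:
{"method": "apply_moves", "body": {
  "commands": [
    [0,0,0,0.046,-0.004,0,40],
    [0,0,0,0.092,-0.008,0,40],
    [0,0,0,0.092,-0.008,-0.04,40],
    [0,0,0,0.092,-0.008,-0.08,40],
    [0,0,0,0.092,-0.008,-0.12,40]
  ]
}}

```text
time: 3.8
tool_pos: [0.6252, 0.1406, 0.137]
ee_rot: [3.137, -0.001, 1.574]
wrist_force: [0.0, -0.3, -0.1]
width: 0.0376
finger_force: 0.0
```

Emit:
{"method": "apply_moves", "body": {
  "commands": [
    [0,0,0,0,0,-0.02,40],
    [0,0,0,0,0,-0.037,40],
    [0,0,0,0,0,-0.037,22],
    [0,0,0,0,0,-0.037,22],
    [0,0,0,0,0,-0.037,22]
  ]
}}

```text
time: 4.3
tool_pos: [0.6261, 0.1405, 0.1016]
ee_rot: [3.137, -0.001, 1.574]
wrist_force: [-0.0, 0.2, 1.3]
width: 0.0212
finger_force: 0.0
```

Run:
```python
from h import *
w=snap('wrist','w2.png'); o=get_obs(); print(o['tool_pos'],o['ee_rot'],o['width'],o['wrist_force'])
a=snap('top'); 
for p in place_of('top','lever_grip'): print(np.round(to_world(a,p['pixel'],.11)[0],3),p['score'])
print(np.round(to_world(w,[[300,200]],.12),3))
```

```text
[0.6261321  0.14045661 0.10140674] [ 3.13698308e+00 -5.69729541e-04  1.57406078e+00] 0.02103887130992769 [-0.45086706 -0.65972507 -0.86717637]
[[0.655 0.166 0.12 ]]
```

View pics/w2.png

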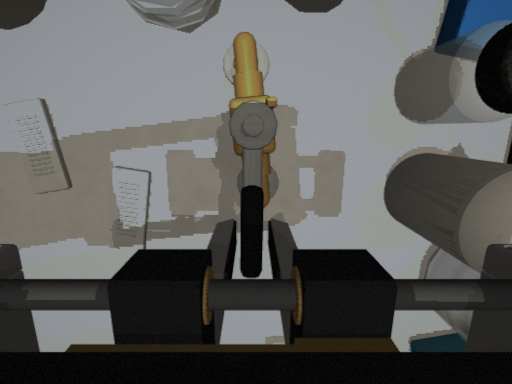

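Emit:
{"method": "apply_moves", "body": {
  "commands": [
    [0,0,-0.14,-0.0092,0.0006,-0.004,22],
    [0,0,-0.28,-0.0182,0.0026,-0.004,22],
    [0,0,-0.42,-0.0269,0.0057,-0.004,22],
    [0,0,-0.56,-0.0351,0.0101,-0.004,22],
    [0,0,-0.7,-0.0425,0.0155,-0.004,22]
  ]
}}

```text
time: 4.95
tool_pos: [0.5836, 0.155, 0.0956]
ee_rot: [3.138, -0.001, 0.867]
wrist_force: [1.6, -0.3, -0.7]
width: 0.0207
finger_force: 1.0
```

Emit:
{"method": "apply_moves", "body": {
  "commands": [
    [0,0,-0.14,-0.0066,0.0064,0,22],
    [0,0,-0.28,-0.0123,0.0137,0,22],
    [0,0,-0.42,-0.0169,0.0217,0,22],
    [0,0,-0.56,-0.0203,0.0303,0,22],
    [0,0,-0.7,-0.0225,0.0393,0,22]
  ]
}}

```text
time: 5.45
tool_pos: [0.5601, 0.194, 0.0953]
ee_rot: [3.139, 0.0, 0.167]
wrist_force: [-0.9, -1.9, 1.5]
width: 0.0204
finger_force: 1.1
```

Emit:
{"method": "apply_moves", "body": {
  "commands": [
    [0,0,-0.14,-0.0009,0.0092,0,22],
    [0,0,-0.2,-0.0009,0.014,0,22],
    [0,0,-0.2,-0.0008,0.016,0,22],
    [0,0,-0.2,-0.0008,0.016,0,22],
    [0,0,-0.2,-0.0008,0.016,0,22]
  ]
}}

```text
time: 5.95
tool_pos: [0.5591, 0.2054, 0.0951]
ee_rot: [3.131, 0.001, -0.028]
wrist_force: [-1.8, -11.6, 3.1]
width: 0.0207
finger_force: 5.9
```

Run:
```python
from h import *
w=snap('wrist','w3.png'); o=get_obs(); print(o['tool_pos'],o['ee_rot'],o['width'],o['wrist_force'])
a=snap('top','top3.png'); 
for p in place_of('top','lever_grip'): print(np.round(to_world(a,p['pixel'],.11)[0],3),p['score'])
```

```text
[0.55914976 0.20540005 0.09505452] [ 3.13095389e+00  1.18995388e-03 -2.83366849e-02] 0.021155651279747285 [ -1.56277118 -11.52155518   2.35533648]
```

View pics/w3.png

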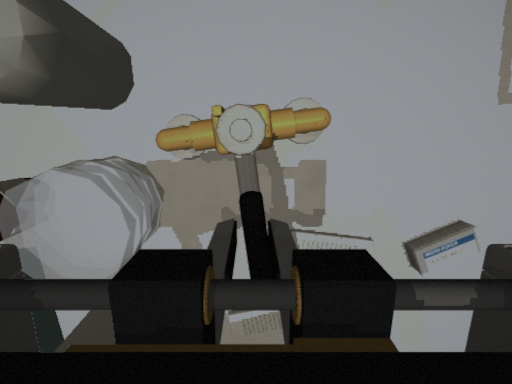

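Emit:
{"method": "apply_moves", "body": {
  "commands": [
    [0,0,0,0,-0.009,0,28],
    [0,0,0,0,-0.009,0,28],
    [0,0,0,0,-0.009,0.04,28],
    [0,0,0,0,-0.009,0.08,28],
    [0,0,0,0,-0.009,0.12,28]
  ]
}}

```text
time: 6.6
tool_pos: [0.5592, 0.2026, 0.2159]
ee_rot: [-3.141, 0.0, -0.026]
wrist_force: [1.3, 0.8, 0.5]
width: 0.026
finger_force: 0.0
```

Emit:
{"method": "apply_moves", "body": {
  "commands": [
    [0,0,0.12,0.12,-0.21,0,28],
    [0,0,0.12,0.12,-0.21,0,28],
    [0,0,0.12,0.12,-0.21,0,28],
    [0,0,0.12,0.12,-0.21,0,28],
    [0,0,0.12,0.12,-0.21,0,28]
  ]
}}

```text
time: 7.1
tool_pos: [0.6806, -0.0098, 0.2147]
ee_rot: [-3.141, -0.001, 0.093]
wrist_force: [0.6, -0.5, -0.1]
width: 0.0264
finger_force: 0.0
```

Run:
```python
from h import *
w=snap('wrist','w4.png'); o=get_obs(); print(o['tool_pos'],o['ee_rot'],o['width'],o['wrist_force'])
a=snap('top','top4.png'); 
for p in place_of('top','lever_grip'): print('lever',np.round(to_world(a,p['pixel'],.11)[0],3),p['score'])
for p in place_of('wrist','drawer_handle'): print(p['pixel'],np.round(to_world(w,p['pixel'],.07)[0],3),p['score'])
print(rects(w,'wrist','drawer_handle',.07))
R=cv2.Rodrigues(np.array(w['rvec'],float))[0]
print('TCP px',K(w)@(R@np.array(o['tool_pos'])+np.array(w['tvec']).ravel()))
```

```text
[ 0.68271982 -0.01653168  0.21317607] [ 3.13705728e+00 -1.46769487e-03  8.66120615e-02] 0.026135986625200773 [-0.16389322 -3.11850485 -1.16249418]
lever [0.569 0.206 0.11 ] 0.64
lever [0.607 0.194 0.11 ] 0.5
[273.8, 182.5] [ 0.689 -0.036  0.07 ] 0.76
[(0.65, [701.0, -54.0], [58.0, 185.0], 'long-axis deg', np.float32(5.3)), (0.39, [584.0, 239.0], [41.0, 88.0], 'long-axis deg', np.float32(179.4))]
TCP px [50.17875101 43.99041379  0.19227637]
```

View pics/w4.png

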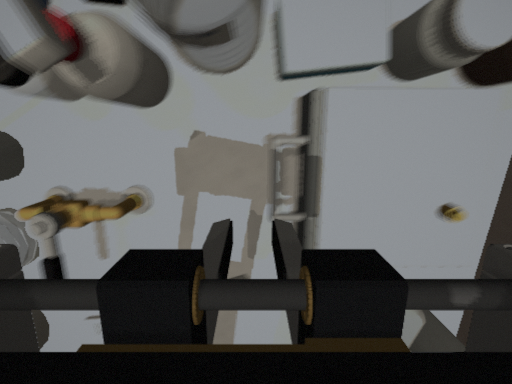

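Run:
```python
from h import *
w=snap('wrist'); w=snap('wrist'); o=get_obs(); print(o['tool_pos'],o['ee_rot'],o['width'],o['wrist_force'])
for p in place_of('wrist','drawer_handle'): print(p['pixel'],np.round(to_world(w,p['pixel'],.07)[0],3),p['score'])
```

```text
[ 0.67909939 -0.00623214  0.21506727] [-3.14105187e+00 -7.19038147e-04  9.59573087e-02] 0.02638125865316488 [-0.58057246 -0.74461523  0.70781671]
[275.9, 179.2] [ 0.692 -0.034  0.07 ] 0.79
```

Emit:
{"method": "apply_moves", "body": {
  "commands": [
    [0,0,0,0.012,-0.027,0,28],
    [0,0,0,0.012,-0.027,0,28],
    [0,0,0,0.012,-0.027,-0.04,28],
    [0,0,0,0.012,-0.027,-0.08,28],
    [0,0,0,0.012,-0.027,-0.11,28]
  ]
}}

```text
time: 8.0
tool_pos: [0.69, -0.0331, 0.1023]
ee_rot: [-3.141, 0.002, 0.095]
wrist_force: [-0.1, -0.1, -0.6]
width: 0.026
finger_force: 0.0
```

Emit:
{"method": "apply_moves", "body": {
  "commands": [
    [0,0,0,0,0,-0.015,28],
    [0,0,0,0,0,-0.03,28],
    [0,0,0,0,0,-0.045,28],
    [0,0,0,0,0,-0.053,28],
    [0,0,0,0,0,-0.053,28]
  ]
}}

```text
time: 8.5
tool_pos: [0.691, -0.0349, 0.0506]
ee_rot: [-3.141, 0.001, 0.094]
wrist_force: [-0.6, 0.1, -0.9]
width: 0.0263
finger_force: 0.0
```

Emit:
{"method": "apply_moves", "body": {
  "commands": [
    [0,0,0,0,0,0,0],
    [0,0,0,0,0,0,0],
    [0,0,0,0,0,0,0],
    [0,0,0,0,0,0,0],
    [0,0,0,0,0,0,0]
  ]
}}

```text
time: 9.0
tool_pos: [0.6918, -0.0312, 0.0528]
ee_rot: [-3.136, -0.002, 0.096]
wrist_force: [-0.6, 7.5, 0.2]
width: 0.0089
finger_force: 30.0
```

Emit:
{"method": "apply_moves", "body": {
  "commands": [
    [0,0,0,-0.0015,0.015,0,0],
    [0,0,0,-0.003,0.03,0,0],
    [0,0,0,-0.005,0.05,0,0],
    [0,0,0,-0.007,0.07,0,0],
    [0,0,0,-0.008,0.085,0,0]
  ]
}}

```text
time: 9.5
tool_pos: [0.6838, 0.0525, 0.0527]
ee_rot: [-3.141, -0.002, 0.095]
wrist_force: [2.0, -2.5, 4.4]
width: 0.0092
finger_force: 30.0
```

Emit:
{"method": "apply_moves", "body": {
  "commands": [
    [0,0,0,-0.0015,0.015,0,0],
    [0,0,0,-0.003,0.03,0,0],
    [0,0,0,-0.0045,0.045,0,0],
    [0,0,0,-0.006,0.058,0,0],
    [0,0,0,-0.0065,0.064,0,0]
  ]
}}

```text
time: 10.0
tool_pos: [0.6781, 0.1132, 0.0527]
ee_rot: [3.136, -0.003, 0.095]
wrist_force: [4.4, -12.5, 3.9]
width: 0.009
finger_force: 30.0
```

Emit:
{"method": "apply_moves", "body": {
  "commands": [
    [0,0,0,0,0.004,0,0],
    [0,0,0,0,0.004,0,0],
    [0,0,0,0,0.004,0,0],
    [0,0,0,0,0.004,0,0],
    [0,0,0,0,0.004,0,0]
  ]
}}

```text
time: 10.5
tool_pos: [0.6781, 0.1131, 0.0527]
ee_rot: [3.133, -0.002, 0.091]
wrist_force: [2.6, -10.2, 5.3]
width: 0.009
finger_force: 30.0
```

Emit:
{"method": "apply_moves", "body": {
  "commands": [
    [0,0,0,0,-0.008,0,28],
    [0,0,0,0,-0.008,0,28],
    [0,0,0,0,-0.008,0,28],
    [0,0,0,0,-0.008,0.03,28],
    [0,0,0,0,-0.008,0.07,28]
  ]
}}

```text
time: 11.0
tool_pos: [0.6736, 0.1107, 0.1169]
ee_rot: [-3.141, 0.011, 0.095]
wrist_force: [1.1, 0.0, 0.4]
width: 0.0263
finger_force: 0.0
```

Emit:
{"method": "apply_moves", "body": {
  "commands": [
    [0,0,0,0,0,0.05,28],
    [0,0,0,0,0,0.1,60],
    [0,0,0.14,-0.04,0,0.1,60],
    [0,0,0.28,-0.08,0,0.1,60],
    [0,0,0.42,-0.12,0,0.1,60]
  ]
}}

```text
time: 11.5
tool_pos: [0.5551, 0.1108, 0.2207]
ee_rot: [-3.14, 0.002, 0.52]
wrist_force: [-0.2, 1.1, 0.7]
width: 0.0543
finger_force: 0.0
```

Emit:
{"method": "apply_moves", "body": {
  "commands": [
    [0,0,0.14,-0.04,0,0,60],
    [0,0,0.28,-0.08,0,0,60],
    [0,0,0.42,-0.1,0,0,60],
    [0,0,0.56,-0.1,0,0,60],
    [0,0,0.7,-0.1,0,0,60]
  ]
}}

```text
time: 12.0
tool_pos: [0.4552, 0.1108, 0.2209]
ee_rot: [-3.14, 0.0, 1.221]
wrist_force: [0.3, -0.1, 0.7]
width: 0.0565
finger_force: 0.0
```

Emit:
{"method": "apply_moves", "body": {
  "commands": [
    [0,0,0.14,0,0,0,60],
    [0,0,0.23,0,0,0,60],
    [0,0,0.23,0,0,0,60],
    [0,0,0.23,0,0,0,60],
    [0,0,0.23,0,0,0,60]
  ]
}}

```text
time: 12.5
tool_pos: [0.4566, 0.1102, 0.2211]
ee_rot: [-3.141, 0.0, 1.443]
wrist_force: [0.4, 0.1, 0.3]
width: 0.0563
finger_force: 0.0
```

Run:
```python
from h import *
w=snap('wrist','w5.png'); o=get_obs(); print(o['tool_pos'],o['ee_rot'],o['width'],o['wrist_force'])
a=snap('top','top5.png'); b=snap('scene','scene5.png') 
for cam,s in (('wrist',w),('top',a),('scene',b)):
  for q,z in (('mailer_a',.01),('cover_glass_box',.023)): print(cam,q,rects(s,cam,q,z))
  for q,z in (('drawer_handle',.07),('lever_grip',.11),('drawer_floor',.019)):
    for p in place_of(cam,q): print(cam,q,np.round(to_world(s,p['pixel'],z)[0],3),p['score'])
```

```text
[0.45668166 0.11013032 0.22123788] [-3.14097409e+00  3.85631092e-05  1.44311533e+00] 0.05614192750942903 [1.10710564 0.54792032 0.36379179]
wrist mailer_a [(0.95, [422.0, 189.0], [36.0, 85.0], 'long-axis deg', np.float32(99.0)), (0.67, [502.0, 126.0], [37.0, 86.0], 'long-axis deg', np.float32(81.3))]
wrist cover_glass_box [(0.76, [494.0, 15.0], [28.0, 72.0], 'long-axis deg', np.float32(91.9))]
wrist drawer_handle [0.682 0.111 0.07 ] 0.7
wrist drawer_floor [0.687 0.006 0.019] 0.82
top mailer_a [(0.77, [419.0, 214.0], [35.0, 35.0], 'long-axis deg', np.float32(17.6))]
top cover_glass_box [(0.93, [504.0, 13.0], [32.0, 63.0], 'long-axis deg', np.float32(112.1))]
top drawer_handle [0.679 0.103 0.07 ] 0.7
top lever_grip [0.492 0.016 0.11 ] 0.44
top drawer_floor [0.691 0.    0.019] 0.98
scene mailer_a [(0.69, [418.0, 191.0], [37.0, 87.0], 'long-axis deg', np.float32(99.0)), (0.55, [499.0, 128.0], [41.0, 86.0], 'long-axis deg', np.float32(82.8))]
scene cover_glass_box [(0.58, [479.0, 32.0], [18.0, 34.0], 'long-axis deg', np.float32(86.7))]
scene drawer_handle [0.679 0.112 0.07 ] 0.59
scene lever_grip [0.558 0.199 0.11 ] 0.97
```

View pics/scene5.png

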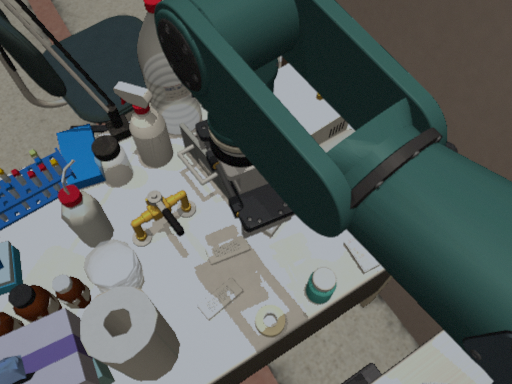

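Emit:
{"method": "apply_moves", "body": {
  "commands": [
    [0,0,0,0.045,0.017,0,60],
    [0,0,0,0.045,0.017,-0.04,60],
    [0,0,0,0.045,0.017,-0.08,60],
    [0,0,0,0.045,0.017,-0.12,60],
    [0,0,0,0.045,0.017,-0.15,60]
  ]
}}

```text
time: 13.9
tool_pos: [0.5007, 0.1268, 0.0686]
ee_rot: [-3.139, 0.001, 1.444]
wrist_force: [0.8, 0.1, 0.5]
width: 0.0565
finger_force: 0.0
```

Emit:
{"method": "apply_moves", "body": {
  "commands": [
    [0,0,0,0,0,-0.02,60],
    [0,0,0,0,0,-0.04,60],
    [0,0,0,0,0,-0.055,60],
    [0,0,0,0,0,-0.06,60],
    [0,0,0,0,0,-0.06,60]
  ]
}}

```text
time: 14.4
tool_pos: [0.5013, 0.1269, 0.0108]
ee_rot: [-3.14, 0.0, 1.444]
wrist_force: [-0.3, 0.3, 0.3]
width: 0.0562
finger_force: 0.0
```

Run:
```python
from h import *
w=snap('wrist','w6.png'); o=get_obs(); print(o['tool_pos'],o['ee_rot'],o['width'],o['wrist_force'])
print(rects(w,'wrist','mailer_a',.01))
```

```text
[0.50210941 0.12696574 0.01178576] [ 3.14131239e+00 -4.68089734e-05  1.44380351e+00] 0.05671327228024934 [-0.17597057  0.15281016  0.27099706]
[(0.97, [503.0, 130.0], [36.0, 80.0], 'long-axis deg', np.float32(81.0)), (0.64, [423.0, 189.0], [38.0, 85.0], 'long-axis deg', np.float32(99.5))]
```

View pics/w6.png

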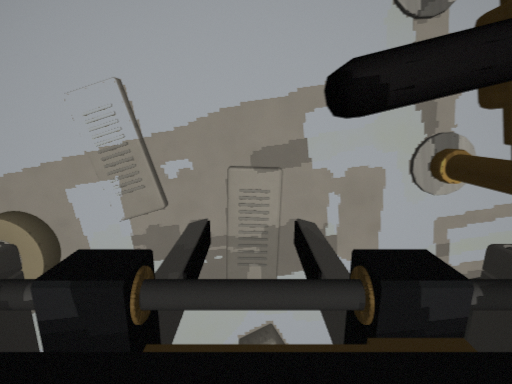

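Emit:
{"method": "apply_moves", "body": {
  "commands": [
    [0,0,0,0,0,-0.008,60],
    [0,0,0,0,0,-0.008,0],
    [0,0,0,0,0,-0.008,0],
    [0,0,0,0,0,-0.008,0],
    [0,0,0,0,0,-0.008,0]
  ]
}}

```text
time: 15.0
tool_pos: [0.5021, 0.127, 0.0038]
ee_rot: [3.141, -0.0, 1.444]
wrist_force: [0.9, -0.4, -0.0]
width: 0.0357
finger_force: 29.9
```

Emit:
{"method": "apply_moves", "body": {
  "commands": [
    [0,0,0,0,0,0,0],
    [0,0,0,0,0,0.03,0],
    [0,0,0,0,0,0.07,0],
    [0,0,0,0,0,0.12,0],
    [0,0,0,0,0,0.15,0]
  ]
}}

```text
time: 15.5
tool_pos: [0.5032, 0.1271, 0.1577]
ee_rot: [3.136, -0.001, 1.444]
wrist_force: [0.5, -1.1, -0.5]
width: 0.0356
finger_force: 29.9
```

Emit:
{"method": "apply_moves", "body": {
  "commands": [
    [0,0,0.1,0.04,-0.02,0,0],
    [0,0,0.2,0.085,-0.045,0,0],
    [0,0,0.226,0.13,-0.07,0,0],
    [0,0,0.226,0.175,-0.095,0,0],
    [0,0,0.226,0.22,-0.12,0,0]
  ]
}}

```text
time: 16.0
tool_pos: [0.7182, 0.0088, 0.1533]
ee_rot: [3.141, -0.0, 1.67]
wrist_force: [0.7, 0.4, 0.2]
width: 0.0355
finger_force: 29.9
```

Emit:
{"method": "apply_moves", "body": {
  "commands": [
    [0,0,0,0.004,-0.002,0,0],
    [0,0,0,0.004,-0.002,0,0],
    [0,0,0,0.004,-0.002,-0.03,0],
    [0,0,0,0.004,-0.002,-0.06,0],
    [0,0,0,0.004,-0.002,-0.08,0]
  ]
}}

```text
time: 16.5
tool_pos: [0.7186, 0.0094, 0.0726]
ee_rot: [-3.14, -0.001, 1.671]
wrist_force: [-0.1, 0.5, -0.8]
width: 0.0355
finger_force: 29.9
```

Run:
```python
from h import *
w=snap('wrist','w7.png'); o=get_obs(); print(o['tool_pos'],o['ee_rot'],o['width'],o['wrist_force'])
```

```text
[0.71662388 0.00949176 0.06847073] [-3.13369464e+00 -1.72789418e-03  1.67133353e+00] 0.03531909379920903 [-0.69791629  0.23747135 -2.86747941]
```

View pics/w7.png

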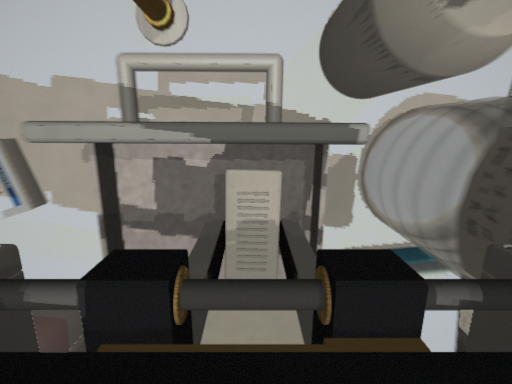

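Emit:
{"method": "apply_moves", "body": {
  "commands": [
    [0,0,0,0,-0.008,-0.01,0],
    [0,0,0,0,-0.008,-0.025,0],
    [0,0,0,0,-0.008,-0.038,0],
    [0,0,0,0,-0.008,-0.044,0],
    [0,0,0,0,-0.008,-0.044,0]
  ]
}}

```text
time: 17.05
tool_pos: [0.7198, -0.0, 0.0279]
ee_rot: [-3.139, -0.001, 1.67]
wrist_force: [-0.8, -0.8, -0.8]
width: 0.0353
finger_force: 29.9
```

Emit:
{"method": "apply_moves", "body": {
  "commands": [
    [0,0,0,0,0,0,50],
    [0,0,0,0,0,0,50],
    [0,0,0,0,0,0,50],
    [0,0,0,0,0,0.03,50],
    [0,0,0,0,0,0.07,50]
  ]
}}

```text
time: 17.55
tool_pos: [0.7188, -0.0, 0.097]
ee_rot: [-3.135, -0.001, 1.67]
wrist_force: [0.4, -0.3, -0.2]
width: 0.0469
finger_force: 0.0
```

Emit:
{"method": "apply_moves", "body": {
  "commands": [
    [0,0,0,0,0,0.05,50],
    [0,0,0,-0.04,0.02,0.09,60],
    [0,0,0,-0.085,0.04,0.1,60],
    [0,0,0,-0.13,0.06,0.1,60],
    [0,0,0,-0.175,0.08,0.1,60]
  ]
}}

```text
time: 18.05
tool_pos: [0.5515, 0.0775, 0.2015]
ee_rot: [3.137, -0.0, 1.669]
wrist_force: [-0.4, 0.7, 0.5]
width: 0.056
finger_force: 0.0
```

Emit:
{"method": "apply_moves", "body": {
  "commands": [
    [0,0,0.06,-0.04,0.02,0,60],
    [0,0,0.06,-0.08,0.04,0,60],
    [0,0,0.06,-0.12,0.06,0,60],
    [0,0,0.06,-0.14,0.08,0,60],
    [0,0,0.06,-0.14,0.08,0,60]
  ]
}}

```text
time: 18.55
tool_pos: [0.4104, 0.1586, 0.2009]
ee_rot: [3.139, -0.001, 1.734]
wrist_force: [-0.3, -0.6, -0.8]
width: 0.0565
finger_force: 0.0
```

Run:
```python
from h import *
w=snap('wrist');w=snap('wrist','w8.png'); o=get_obs(); print(o['tool_pos'],o['ee_rot'],o['width'],o['wrist_force'])
a=snap('top','top8.png'); b=snap('scene','scene8.png') 
for cam,s in (('wrist',w),('top',a),('scene',b)): print(cam,rects(s,cam,'mailer_a',.01))
```

```text
[0.41270987 0.15694308 0.20032852] [3.13902965e+00 4.76178950e-04 1.73094174e+00] 0.056384993859878975 [ 1.03711479  0.28330988 -0.42278567]
wrist []
top [(0.66, [726.0, -1.0], [38.0, 87.0], 'long-axis deg', np.float32(94.2))]
scene [(0.8, [418.0, 190.0], [38.0, 87.0], 'long-axis deg', np.float32(99.9))]
```

View pics/top8.png

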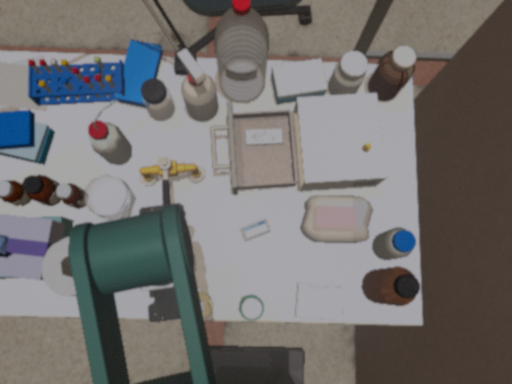

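Mailer A lies in the drawer at (264,136), and the lever is still shut. Next is the second mailer.

Emit:
{"method": "apply_moves", "body": {
  "commands": [
    [0,0,0,0.008,0.032,0,60],
    [0,0,0,0.008,0.032,-0.04,60],
    [0,0,0,0.008,0.032,-0.08,60],
    [0,0,0,0.008,0.032,-0.11,60],
    [0,0,0,0.008,0.032,-0.14,60]
  ]
}}

```text
time: 19.4
tool_pos: [0.4205, 0.1882, 0.0576]
ee_rot: [-3.14, 0.0, 1.729]
wrist_force: [-0.1, 0.5, 0.1]
width: 0.0565
finger_force: 0.0
```

Emit:
{"method": "apply_moves", "body": {
  "commands": [
    [0,0,0,0,0,-0.015,60],
    [0,0,0,0,0,-0.03,60],
    [0,0,0,0,0,-0.045,60],
    [0,0,0,0,0,-0.049,60],
    [0,0,0,0,0,-0.049,60]
  ]
}}

```text
time: 19.9
tool_pos: [0.4201, 0.1883, 0.0097]
ee_rot: [-3.14, 0.0, 1.729]
wrist_force: [-0.0, 0.1, -0.1]
width: 0.0567
finger_force: 0.0
```

Run:
```python
from h import *
w=snap('wrist','w9.png'); o=get_obs(); print(o['tool_pos'],o['ee_rot'],o['width'],o['wrist_force'])
print(rects(w,'wrist','mailer_a',.01))
```

```text
[0.42076639 0.18860964 0.01050452] [-3.14140052e+00  6.84272195e-05  1.72907293e+00] 0.05645771731536071 [-0.6898987  -0.26900921 -0.02374159]
[(0.84, [421.0, 193.0], [36.0, 80.0], 'long-axis deg', np.float32(99.6))]
```

Emit:
{"method": "apply_moves", "body": {
  "commands": [
    [0,0,0,0,0,-0.006,60],
    [0,0,0,0,0,-0.006,0],
    [0,0,0,0,0,-0.006,0],
    [0,0,0,0,0,-0.006,0],
    [0,0,0,0,0,-0.006,0]
  ]
}}

```text
time: 20.5
tool_pos: [0.4205, 0.1889, 0.0047]
ee_rot: [3.141, -0.0, 1.73]
wrist_force: [0.7, -0.5, -0.1]
width: 0.0357
finger_force: 30.0
```

Emit:
{"method": "apply_moves", "body": {
  "commands": [
    [0,0,0,0,0,0,0],
    [0,0,0,0,0,0.03,0],
    [0,0,0,0,0,0.07,0],
    [0,0,0,0,0,0.12,0],
    [0,0,0,0,0,0.16,0]
  ]
}}

```text
time: 21.0
tool_pos: [0.4206, 0.189, 0.1671]
ee_rot: [3.14, -0.0, 1.73]
wrist_force: [0.2, -0.3, 0.3]
width: 0.0353
finger_force: 30.0
```

Emit:
{"method": "apply_moves", "body": {
  "commands": [
    [0,0,-0.06,0.03,-0.025,0,0],
    [0,0,-0.06,0.06,-0.05,0,0],
    [0,0,-0.06,0.09,-0.075,0,0],
    [0,0,-0.06,0.12,-0.1,0,0],
    [0,0,-0.06,0.15,-0.125,0,0]
  ]
}}

```text
time: 21.5
tool_pos: [0.5713, 0.0628, 0.1644]
ee_rot: [3.142, -0.0, 1.67]
wrist_force: [-0.2, 0.5, -0.6]
width: 0.0352
finger_force: 30.0
```

Emit:
{"method": "apply_moves", "body": {
  "commands": [
    [0,0,0,0.04,-0.035,0,0],
    [0,0,0,0.08,-0.065,0,0],
    [0,0,0,0.08,-0.065,0,0],
    [0,0,0,0.08,-0.065,-0.04,0],
    [0,0,0,0.08,-0.065,-0.08,0]
  ]
}}

```text
time: 22.0
tool_pos: [0.6517, -0.0013, 0.0851]
ee_rot: [3.138, 0.0, 1.669]
wrist_force: [0.1, 0.7, 0.2]
width: 0.0348
finger_force: 30.0
```

Run:
```python
from h import *
w=snap('wrist');w=snap('wrist','w10.png'); o=get_obs(); print(o['tool_pos'],o['ee_rot'],o['width'],o['wrist_force'])
```

```text
[ 6.45029267e-01 -3.70876321e-04  7.67041035e-02] [-3.12694206e+00 -2.96570025e-03  1.66990827e+00] 0.03545283889165789 [ 0.01084015 -0.64456135 -1.00569674]
```

View pics/w10.png

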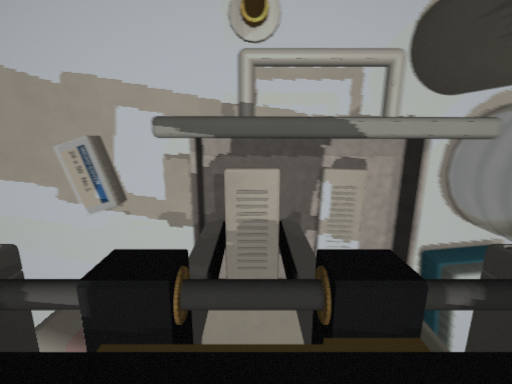

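Emit:
{"method": "apply_moves", "body": {
  "commands": [
    [0,0,0,0.004,0,-0.015,0],
    [0,0,0,0.004,0,-0.03,0],
    [0,0,0,0.004,0,-0.045,0],
    [0,0,0,0.004,0,-0.056,0],
    [0,0,0,0.004,0,-0.056,0]
  ]
}}

```text
time: 22.6
tool_pos: [0.6529, -0.001, 0.0262]
ee_rot: [-3.138, -0.001, 1.67]
wrist_force: [1.3, 0.1, -1.6]
width: 0.0354
finger_force: 30.0
```

Emit:
{"method": "apply_moves", "body": {
  "commands": [
    [0,0,0,0,0,0,48],
    [0,0,0,0,0,0,48],
    [0,0,0,0,0,0,48],
    [0,0,0,0,0,0.03,48],
    [0,0,0,0,0,0.07,48]
  ]
}}

```text
time: 23.1
tool_pos: [0.6525, -0.001, 0.0965]
ee_rot: [-3.136, -0.001, 1.67]
wrist_force: [0.0, -0.0, -0.0]
width: 0.0449
finger_force: 0.0
```

Emit:
{"method": "apply_moves", "body": {
  "commands": [
    [0,0,0,0,0,0.05,40],
    [0,0,0,-0.03,0.03,0.09,10],
    [0,0,0,-0.07,0.06,0.1,0],
    [0,0,0,-0.12,0.06,0.1,0],
    [0,0,0,-0.16,0.06,0.1,0]
  ]
}}

```text
time: 23.6
tool_pos: [0.4933, 0.0599, 0.2004]
ee_rot: [3.138, 0.0, 1.672]
wrist_force: [-0.1, -0.3, -0.2]
width: 0.0088
finger_force: 0.0
```

Emit:
{"method": "apply_moves", "body": {
  "commands": [
    [0,0,-0.14,-0.03,0,0,0],
    [0,0,-0.28,-0.05,0,0,0],
    [0,0,-0.42,-0.05,0,0,0],
    [0,0,-0.56,-0.05,0,0,0],
    [0,0,-0.7,-0.05,0,0,0]
  ]
}}

```text
time: 24.1
tool_pos: [0.4443, 0.0589, 0.1996]
ee_rot: [3.14, -0.001, 0.964]
wrist_force: [-0.0, -0.1, 0.4]
width: 0.0002
finger_force: 0.0
```

Run:
```python
from h import *
w=snap('wrist');w=snap('wrist'); o=get_obs(); print(o['tool_pos'],o['ee_rot'],o['width'],o['wrist_force'])
a=snap('top','top11.png'); b=snap('scene','scene11.png')
for cam,s in (('top',a),('scene',b)):
  for q in ('mailer_a','mailer_c','cover_glass_box'): print(cam,q,rects(s,cam,q,.029))
  for q,z in (('drawer_handle',.07),('lever_grip',.11),('drawer_floor',.019)):
    for p in place_of(cam,q): print(cam,q,np.round(to_world(s,p['pixel'],z)[0],3),p['score'])
cv2.imwrite('pics/c11.png',np.vstack([a['pixels'],b['pixels']])[:,:,::-1][::1] if 0 else cv2.resize(np.hstack([a['pixels'],b['pixels']])[:,:,::-1],(800,300)))
```

```text
[0.44448331 0.05886153 0.19937494] [ 3.13991495e+00 -1.08723403e-03  9.70048957e-01] 0.00024642711051793087 [ 0.29443424 -0.56291127  0.08626841]
top mailer_a [(0.98, [653.0, -1.0], [37.0, 85.0], 'long-axis deg', np.float32(95.9)), (0.65, [719.0, -1.0], [40.0, 86.0], 'long-axis deg', np.float32(95.0))]
top mailer_c [(0.98, [653.0, -1.0], [37.0, 85.0], 'long-axis deg', np.float32(95.9)), (0.65, [719.0, -1.0], [40.0, 86.0], 'long-axis deg', np.float32(95.0))]
top cover_glass_box [(0.43, [702.0, 24.0], [193.0, 215.0], 'long-axis deg', np.float32(5.5))]
top drawer_handle [0.671 0.106 0.07 ] 0.64
top drawer_handle [ 0.681 -0.158  0.07 ] 0.16
top lever_grip [0.56  0.205 0.11 ] 0.59
top drawer_floor [0.69  0.    0.019] 0.68
scene mailer_a [(0.95, [650.0, 2.0], [41.0, 85.0], 'long-axis deg', np.float32(97.1)), (0.62, [716.0, 2.0], [41.0, 89.0], 'long-axis deg', np.float32(94.0))]
scene mailer_c [(0.95, [650.0, 2.0], [41.0, 85.0], 'long-axis deg', np.float32(97.1)), (0.62, [716.0, 2.0], [41.0, 89.0], 'long-axis deg', np.float32(94.0))]
scene cover_glass_box [(0.63, [478.0, 42.0], [18.0, 31.0], 'long-axis deg', np.float32(58.4))]
scene drawer_handle [0.684 0.114 0.07 ] 0.88
scene lever_grip [0.561 0.208 0.11 ] 0.65
scene drawer_floor [ 0.691 -0.002  0.019] 0.81
```

View pics/c11.png

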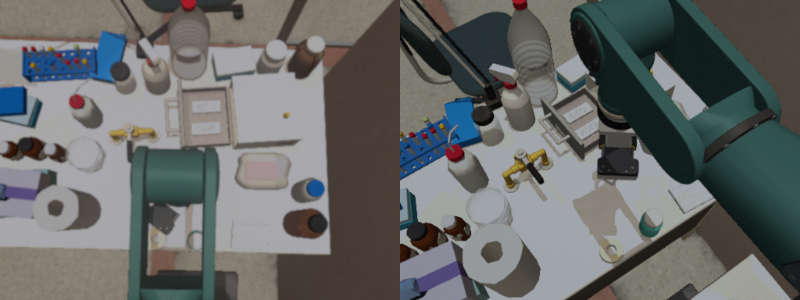

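Both mailers lie in the drawer, the lever is shut, and nothing else is left on the bench. Next I'll push the drawer home with shut fingers.

Emit:
{"method": "apply_moves", "body": {
  "commands": [
    [0,0,-0.14,0.045,0.018,0,0],
    [0,0,-0.28,0.09,0.036,0,0],
    [0,0,-0.42,0.135,0.054,0,0],
    [0,0,-0.56,0.18,0.07,0,0],
    [0,0,-0.7,0.22,0.088,0,0]
  ]
}}

```text
time: 25.4
tool_pos: [0.6662, 0.1474, 0.1978]
ee_rot: [3.141, 0.0, 0.264]
wrist_force: [0.7, -0.1, 0.2]
width: 0.0002
finger_force: 0.0
```

Emit:
{"method": "apply_moves", "body": {
  "commands": [
    [0,0,-0.14,0.014,0.0,0,0],
    [0,0,-0.175,0.014,0.0,0,0],
    [0,0,-0.175,0.014,0,-0.03,0],
    [0,0,-0.175,0.014,0,-0.06,0],
    [0,0,-0.175,0.014,0,-0.09,0]
  ]
}}

```text
time: 25.9
tool_pos: [0.6786, 0.1469, 0.1074]
ee_rot: [3.142, -0.0, 0.095]
wrist_force: [0.3, 1.0, -0.3]
width: 0.0
finger_force: 0.0
```

Emit:
{"method": "apply_moves", "body": {
  "commands": [
    [0,0,0,0,0,-0.025,0],
    [0,0,0,0,0,-0.05,0],
    [0,0,0,0,0,-0.055,0],
    [0,0,0,0,0,-0.055,0],
    [0,0,0,0,0,-0.055,0]
  ]
}}

```text
time: 26.4
tool_pos: [0.6794, 0.147, 0.0551]
ee_rot: [-3.142, -0.003, 0.095]
wrist_force: [0.3, -0.5, 0.3]
width: 0.0005
finger_force: 0.0
```

Emit:
{"method": "apply_moves", "body": {
  "commands": [
    [0,0,0,0.001,-0.012,0,0],
    [0,0,0,0.002,-0.024,0,0],
    [0,0,0,0.004,-0.039,0,0],
    [0,0,0,0.005,-0.054,0,0],
    [0,0,0,0.007,-0.069,0,0]
  ]
}}

```text
time: 26.9
tool_pos: [0.6856, 0.0763, 0.0541]
ee_rot: [-3.142, -0.001, 0.094]
wrist_force: [-0.2, 1.8, 1.0]
width: 0.0001
finger_force: 1.1
```

Emit:
{"method": "apply_moves", "body": {
  "commands": [
    [0,0,0,0.001,-0.015,0,0],
    [0,0,0,0.003,-0.03,0,0],
    [0,0,0,0.004,-0.045,0,0],
    [0,0,0,0.006,-0.06,0,0],
    [0,0,0,0.008,-0.075,0,0]
  ]
}}

```text
time: 27.4
tool_pos: [0.6928, 0.0016, 0.053]
ee_rot: [-3.142, 0.002, 0.095]
wrist_force: [-2.2, 1.6, 0.8]
width: 0.0007
finger_force: 1.1
```

Emit:
{"method": "apply_moves", "body": {
  "commands": [
    [0,0,0,0.001,-0.008,0,0],
    [0,0,0,0.002,-0.015,0,0],
    [0,0,0,0.002,-0.02,0,0],
    [0,0,0,0.002,-0.022,0,0],
    [0,0,0,0.002,-0.022,0,0]
  ]
}}

```text
time: 27.9
tool_pos: [0.6948, -0.0136, 0.053]
ee_rot: [-3.132, 0.001, 0.098]
wrist_force: [-0.7, 11.0, 1.1]
width: 0.0004
finger_force: 5.6
```

Emit:
{"method": "apply_moves", "body": {
  "commands": [
    [0,0,0,0,0.02,0,0],
    [0,0,0,0,0.025,0.03,0],
    [0,0,0,0,0.025,0.07,0],
    [0,0,0,0,0.025,0.11,0],
    [0,0,0,0,0.025,0.16,10]
  ]
}}

```text
time: 28.4
tool_pos: [0.6946, 0.0062, 0.2129]
ee_rot: [3.14, 0.003, 0.095]
wrist_force: [0.9, -0.2, -0.0]
width: 0.0057
finger_force: 0.0
```

Emit:
{"method": "apply_moves", "body": {
  "commands": [
    [0,0,-0.12,-0.027,0.039,0,40],
    [0,0,-0.12,-0.054,0.078,0,40],
    [0,0,-0.12,-0.081,0.117,0,40],
    [0,0,-0.12,-0.108,0.156,0,40],
    [0,0,-0.12,-0.135,0.195,0,40]
  ]
}}

```text
time: 28.9
tool_pos: [0.5594, 0.2022, 0.2135]
ee_rot: [3.14, -0.001, -0.025]
wrist_force: [-0.7, 0.4, -0.6]
width: 0.0376
finger_force: 0.0
```

Run:
```python
from h import *
w=snap('wrist');w=snap('wrist','w12.png'); o=get_obs(); print(o['tool_pos'],o['ee_rot'],o['width'],o['wrist_force'])
b=snap('scene');a=snap('top')
for cam,s in (('top',a),('scene',b),('wrist',w)):
  for q,z in (('drawer_handle',.07),('lever_grip',.11)):
    for p in place_of(cam,q): print(cam,q,np.round(to_world(s,p['pixel'],z)[0],3),p['score'])
cv2.imwrite('pics/c12.png',cv2.resize(np.hstack([w['pixels'],b['pixels']])[:,:,::-1],(800,300)))
```

```text
[0.5574949  0.20568019 0.21432071] [-3.14049490e+00 -8.08409484e-04 -1.78709983e-02] 0.037624104958075805 [-0.81162921 -0.65411253  0.06743519]
top drawer_handle [ 0.694 -0.031  0.07 ] 0.88
scene lever_grip [0.559 0.205 0.11 ] 0.8
wrist drawer_handle [ 0.692 -0.035  0.07 ] 0.58
wrist lever_grip [0.563 0.201 0.11 ] 0.93
```

View pics/c12.png

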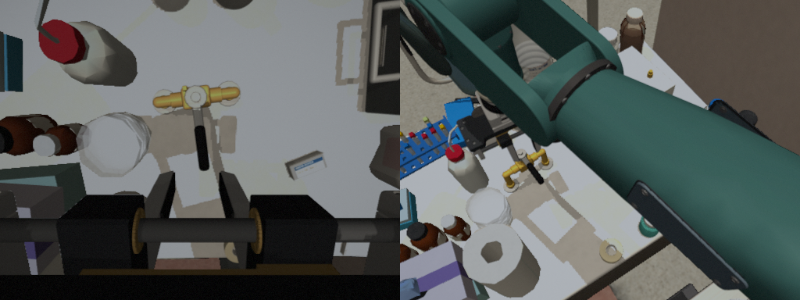

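The lever is still shut and the drawer is home. I'll straddle the lever again and turn it open.

Emit:
{"method": "apply_moves", "body": {
  "commands": [
    [0,0,0,0,0,-0.03,40],
    [0,0,0,0,0,-0.06,40],
    [0,0,0,0,0,-0.09,40],
    [0,0,0,0,0,-0.11,40],
    [0,0,0,0,0,-0.118,40]
  ]
}}

```text
time: 29.9
tool_pos: [0.5591, 0.1996, 0.0922]
ee_rot: [3.14, 0.005, -0.027]
wrist_force: [-0.2, 0.2, -0.2]
width: 0.0378
finger_force: 0.0
```

Emit:
{"method": "apply_moves", "body": {
  "commands": [
    [0,0,0,0,0,0,22],
    [0,0,0,0,0,0,22],
    [0,0,0,0,0,0,22],
    [0,0,0,0,0,0,22],
    [0,0,0,0,0,0,22]
  ]
}}

```text
time: 30.4
tool_pos: [0.5609, 0.201, 0.0965]
ee_rot: [-3.141, -0.002, -0.025]
wrist_force: [-0.1, -0.3, 0.2]
width: 0.0206
finger_force: 0.0
```

Emit:
{"method": "apply_moves", "body": {
  "commands": [
    [0,0,0.14,0.001,-0.0092,0,22],
    [0,0,0.28,0.0033,-0.0181,0,22],
    [0,0,0.42,0.0068,-0.0267,0,22],
    [0,0,0.56,0.0115,-0.0346,0,22],
    [0,0,0.7,0.0172,-0.0418,0,22]
  ]
}}

```text
time: 30.9
tool_pos: [0.5779, 0.1603, 0.0962]
ee_rot: [-3.14, -0.003, 0.681]
wrist_force: [-0.6, 3.2, 1.0]
width: 0.0209
finger_force: 1.2
```

Emit:
{"method": "apply_moves", "body": {
  "commands": [
    [0,0,0.14,0.0067,-0.0064,0,22],
    [0,0,0.28,0.0142,-0.0117,0,22],
    [0,0,0.42,0.0224,-0.016,0,22],
    [0,0,0.56,0.0311,-0.0191,0,22],
    [0,0,0.7,0.0401,-0.0209,0,22]
  ]
}}

```text
time: 31.4
tool_pos: [0.6173, 0.1392, 0.0958]
ee_rot: [-3.14, -0.002, 1.381]
wrist_force: [-2.7, 2.7, 0.3]
width: 0.0206
finger_force: 1.1
```

Emit:
{"method": "apply_moves", "body": {
  "commands": [
    [0,0,0.13,0.0092,-0.0006,0,22],
    [0,0,0.2,0.0151,-0.0002,0,22],
    [0,0,0.2,0.0175,0,0,22],
    [0,0,0.2,0.0175,0,0,22],
    [0,0,0.2,0.0175,0,0,22]
  ]
}}

```text
time: 31.9
tool_pos: [0.6353, 0.1382, 0.0957]
ee_rot: [3.141, 0.0, 1.574]
wrist_force: [0.8, -0.5, 0.6]
width: 0.0206
finger_force: 0.1
```

Emit:
{"method": "apply_moves", "body": {
  "commands": [
    [0,0,0.05,0.003,0.0003,0,22],
    [0,0,0.08,0.006,0.0006,0,22],
    [0,0,0.08,0.008,0.0006,0,22],
    [0,0,0.08,0.008,0.0006,0,22],
    [0,0,0.08,0.008,0.0006,0,22]
  ]
}}

```text
time: 32.4
tool_pos: [0.6372, 0.139, 0.0954]
ee_rot: [-3.128, -0.001, 1.655]
wrist_force: [-14.7, -0.2, 6.9]
width: 0.0206
finger_force: 7.3
```

Run:
```python
from h import *
w=snap('wrist','w13.png'); o=get_obs(); print(o['tool_pos'],o['ee_rot'],o['width'],o['wrist_force'])
```

```text
[0.63717518 0.13898307 0.09535512] [-3.12838507e+00 -5.44529709e-04  1.65498596e+00] 0.020710808329994643 [-14.28426272  -0.13534537   6.49572783]
```

View pics/w13.png

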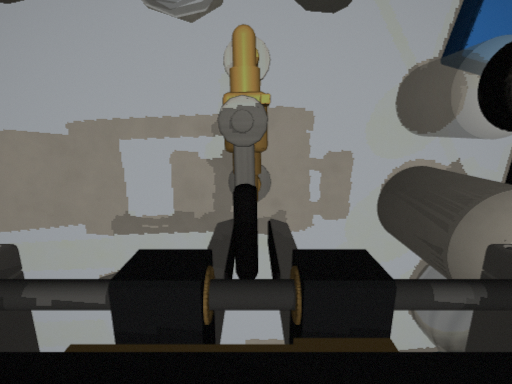

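The stop is met at about 15 N and the lever lies along the pipe. I'll release it by centring the fingers and lifting.

Emit:
{"method": "apply_moves", "body": {
  "commands": [
    [0,0,0,-0.009,0,0,26],
    [0,0,0,-0.009,0,0,28],
    [0,0,0,-0.009,0,0.03,28],
    [0,0,0,-0.009,0,0.08,28],
    [0,0,0,-0.009,0,0.13,28]
  ]
}}

```text
time: 32.95
tool_pos: [0.634, 0.1385, 0.2257]
ee_rot: [-3.14, 0.0, 1.654]
wrist_force: [0.6, -0.5, 0.0]
width: 0.0261
finger_force: 0.0
```

Emit:
{"method": "apply_moves", "body": {
  "commands": [
    [0,0,0,-0.04,0,0.02,28],
    [0,0,0,-0.09,0,0.02,28],
    [0,0,0,-0.14,0,0.02,28],
    [0,0,0,-0.19,0,0.02,28],
    [0,0,0,-0.24,0,0.02,28]
  ]
}}

```text
time: 33.45
tool_pos: [0.3928, 0.1386, 0.2456]
ee_rot: [3.139, -0.0, 1.654]
wrist_force: [-0.9, 0.2, -0.4]
width: 0.0262
finger_force: 0.0
```

Run:
```python
from h import *
w=snap('wrist');w=snap('wrist'); o=get_obs(); print(o['tool_pos'],o['wrist_force'])
b=snap('scene');a=snap('top')
for cam,s in (('top',a),('scene',b),('wrist',w)):
  for q,z in (('drawer_handle',.07),('lever_grip',.11)):
    for p in place_of(cam,q): print(cam,q,np.round(to_world(s,p['pixel'],z)[0],3),p['score'])
cv2.imwrite('pics/c14.png',cv2.resize(np.hstack([w['pixels'],a['pixels']])[:,:,::-1],(800,300)))
```

```text
[0.38978232 0.13876175 0.24603421] [ 0.38605215  0.36653286 -0.253991  ]
top drawer_handle [ 0.684 -0.036  0.07 ] 0.92
top lever_grip [0.636 0.143 0.11 ] 0.84
scene lever_grip [0.63  0.145 0.11 ] 0.86
wrist drawer_handle [ 0.691 -0.034  0.07 ] 0.75
```

View pics/c14.png

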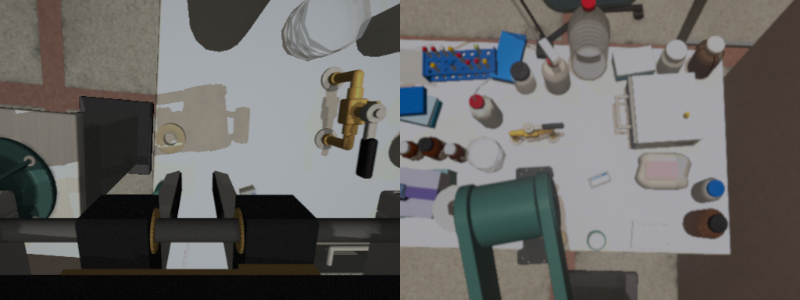

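The drawer is home, the lever lies along the pipe, no mailers are left on the bench, and the cover-glass box still stands at its place.

```bash
python3 -c "
from bench import *
print(close_job())"
```

```text
the job is handed in; nothing more can be done
None
```

The job is handed in, though the hand-in returned no verdict: I shut the gas, laid both mailers in the drawer, pushed it home and opened the gas again to its stop; the cover-glass box was not touched.

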